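Prop up the display stand

ROBOT

A 6-joint arm with a two-finger parallel gripper is mounted at the origin on the work surface; the furniture and walls round the work are solid. World frame = base frame: x ahead of the robot, y to its left, z up, the work surface at z = 0. Lengths are in m, angles in rad, forces in N, time in s.
With the tool pointing down it reaches from about 0.35 to 0.975 m from the base axis. Payload 4.9 kg.
Tool frame: the origin (TCP) lies midway between the tips of the shut fingers; the grasp point (between the pads) lies 19 mm behind it; z points along the fingers, y is the line along which they close (so a half turn about z gives the same grasp; the last joint's range is limited). The gripper opens to 85 mm and grips with 20 to 120 N. Pads are 22 mm wide; open, the fingers measure 114 mm over their backs; the gripper's body (76 mm by 85 mm) begins 54 mm behind the grasp point. The pads swing forward as they close: fully open they stand 13 mm farther back than shut.
Start: joints at [-0.119, 0.053, 1.613, -0, 1.476, -0.119], TCP at [0.625, 0, 0.231] pointing down, gripper open.
Joint ranges: [-3.01, 3.01], [-1.01, 2.22], [0.06, 2.58], [-1.02, 4.17], [0.09, 2.62], [-3.14, 3.14]. Speed limits (rad/s): [2.57, 2.57, 3.14, 3.14, 3.14, 3.14].

INTERFACE

Orientations are given as a rotation vector (axis times angle).
In Python, from station import telemetry, optics, ctrl gives the robot as it stands.
- The arm moves only by the shell command python3 -m pendant 'ROWS' [FORCE]. ROWS is JSON, one flat list of numbers, 7 for each row, row after row: the turn, a rotation vector about the tool's x, y, z as a fraction of full scale, then the shift along the tool's x, y, z as a fraction of full scale, then the opening, from 0 (shut) to 1 (fully open). In form: [ax, ay, az, tx, ty, tz, fingers, ax, ay, az, tx, ty, tz, fingers, ...]. A call has 1 to 12 rows; each row is the pose to reach, as a shift and turn from the pose commanded when the call began, along the tool's axes at that moment; what a row does not reach only later rows make up. Full scale, the value 1, is 300 mm for a shift and 30 degrees for a turn. A row lasts 1/8 s, in which the tool goes at most 62.5 mm and 10.7 degrees, less where a joint would pass 70% of its speed; a pose out of reach is approached as far as the arm can. A call with a number of a shift or a turn outside -1 to 1 is refused whole. A call with a gripper value outside its range is refused whole. The fingers move at their own pace and stop on an object; FORCE is the grip in N (left out, the last holds). Time passes only in rows, so rows that repeat a pose let the fingers close. It gives the time, the measured TCP pose, the force, the opening and the grip force at its end, in the units of the state.
- telemetry.get_obs(): the state, without advancing time (a new reading comes with each control period).
- optics.get_image(name): name is "scene" or "side" or "wrist"; returns a dict with "image" (384x512x3 uint8, red, green, blue), "depth" (384x512 float32, m along the optical axis (not along the pixel's ray), 0 where there is no reading), "fx", "fy", "cx", "cy" (pixels), "dist_coeffs" ([k1, k2, p1, p2, k3] as OpenCV has them; the pictures are not rectified), "rvec" (rotation vector, rad) and "tvec" (3), from world to camera coordinates, as OpenCV has them. Camera axes: x right, y down, z forward; pixel columns grow to the right and rows downward; lengths in m; the calibration is good to about 2 mm. A picture is of the moment at which its call begins.
- ctrl.finish_job(): hands the job in; it is judged then, once.
The state is a dict: "t": time; "q": joint angles; "dq": joint speeds; "effort": joint torques, N m; "tool_pos": TCP position; "tool_rot": TCP orientation; "contact_force": force on the tool from outside, world axes, zero at the start; "wrist_torque": the same for the moment, N m; "opening": finger opening in m; "grip_force": force on a finger pad.
Only numpy, scipy, OpenCV 4.12 (cv2) and the standard library are available. Lean on these libraries where they do the work, as an engineer would, in place of code of your own. Each camera call takes 0.05 s, during which the arm holds its last target. There are 200 camera calls.

TASK

The folding display stand was left half set up, its board standing nearly upright. Reach in under the board from the stand's open front and gently swing the prop leg down and in towards the hinge side until it meets its stop, without forcing it, then lower the board so that it rests on the leg, and leave everything else on the desk where it is.

Things in the scene. Friction and masses are not known exactly. Their poses are not given: they have to be found in the camera images.
- stand_base: black base plate of the stand, 250 x 170 x 12 mm, fixed to the desk. Origin at the centre of its underside (z = 0); its x axis points from the open front to the hinged back (from the robot's left to its right and somewhat away), y along the hinge, z up. The board's hinge line is parallel to y, through x = +110 mm, z = 22 mm; the base's top is at z = 12 mm.
- display_board (a joint): angle of the wooden board above level, rad: 0 lies flat towards the front; grows as the free edge rises. Starts at 1.13 to 1.21, a limit at 1.22 keeps it from going further back; on the opened leg it rests at about 0.57. The hinge is stiff and damped: the board (0.5 kg) stays where it is left above about 1.0; pulled lower (some 2 N at the free edge) it sinks slowly by itself.
- board_edge (a point): middle of the board's free (upper) edge, in its mid-plane. The board is 240 mm from hinge line to free edge, 170 mm wide, 8 mm thick, its mid-plane through the hinge line. It leans over the leg towards the open front; its display face, with a small ledge near the hinge, looks up and to the back.
- prop_leg: metal prop leg, a blade 80 mm long to the centre of its foot, 50 mm wide, 8 mm thick. Origin on its pivot under the board, 155 mm from the board's hinge along the board and 14 mm below its mid-plane; the leg runs from there along its own -x axis, y along the pivot. It sits between two cheek plates (each 25 mm either way along the board, 33 mm below it; 76 mm apart over all).
- leg_foot (a point): centre of the round rubber foot (10 mm across, 60 mm long along y). Pushed on the side that looks up and to the open front, it swings down, then towards the hinged back. Leg angle from the board (0 folded, foot at the free edge): starts at 1.4 to 1.8 rad; slight friction, about 1 N at mid length; stays where left. At the stop, with the board lowered, the foot stands on the base, 17 mm above the desk.
- stop_bar: the leg's stop: a rubber-sleeved bar 6 mm thick, 68 mm long, across the cheek plates 24 mm from the leg's pivot, on the back side of the leg. Origin on the leg's pivot. It was clamped beforehand and does not move; it stops the leg somewhere between 2.27 and 2.48 rad from the board, found by feel.
- leg_touch (a point): point on the leg's back face, 23 mm from the pivot, that meets the stop bar
- stop_touch (a point): point on the stop bar where the leg meets it: leg_touch comes here at the stop (readings are too coarse to judge the contact)
- tape_roll: bystander: brown tape roll, 96 mm across, 48 mm high, lying flat just behind the stand's hinge; origin at the centre of its underside
- mouse: bystander: computer mouse 112 x 60 x 38 mm right of the stand; origin at the centre of its underside
- stapler: bystander: black stapler 128 x 26 x 48 mm, left of the stand; origin at the centre of its underside

How it is judged:
On the way:
1. the leg is pushed against its stop while the board is still up (contact force between prop_leg and stop_bar above 0.5 N and distance between leg_touch and stop_touch below 0.003 m and value of joint display_board above 0.9 rad), for 0.1 s.
At the end, for the whole second after the job is handed in: The leg stands at its stop (within 4 mm at the stop bar), its foot bears on the base (more than 0.3 N), and the board rests on it at 0.4 to 0.72 rad above level, still (contact force between prop_leg and stand_base_c0 above 0.3 N and z of leg_foot in the frame of stand_base below 0.02 m and distance between leg_touch and stop_touch below 0.004 m and value of joint display_board between 0.4 and 0.72 rad and velocity of joint display_board between -0.03 and 0.03 rad/s); the robot touches nothing.
It fails at once if the leg is forced: pushed with more than 30 N (contact force between any of the fingers, the arm and prop_leg above 30 N).
It fails at once if a bystander beside the stand is shifted by more than 30 mm (distance of any of tape_roll, mouse, stapler from where it was at the start of the episode above 0.03 m).
It also fails if it takes over 50 s, if anything falls off the work surface, if the arm or the gripper's body presses on something with over 40 N, if the wrist force passes 120 N, or if a joint passes its speed limit or range.

## Working session

There is one attempt and no reset: what is moved stays moved. The work goes in short steps, Python scripts to look and compute and a shell command to move; the robot and the scene stay as the last step left them, time stands still between calls to the robot, and variables do not carry over. Pictures are saved under pics/ and viewed, at most 10 in all, crops included, and the job is handed in when it is done.

```bash
mkdir -p pics; ls; cat > h.py <<'E'
import numpy as np, cv2
from station import telemetry, optics, ctrl
def pts(d):
    h,w=d["depth"].shape
    u,v=np.meshgrid(np.arange(w),np.arange(h))
    K=np.array([[d["fx"],0,d["cx"]],[0,d["fy"],d["cy"]],[0,0,1.]])
    n=cv2.undistortPoints(np.stack([u,v],-1).reshape(-1,1,2).astype(float),K,np.array(d["dist_coeffs"])).reshape(h,w,2)
    z=d["depth"].astype(float)
    c=np.stack([n[...,0]*z,n[...,1]*z,z],-1)
    R=cv2.Rodrigues(np.array(d["rvec"],float))[0]
    P=(c-np.array(d["tvec"]))@R
    P[z<=0]=np.nan
    return P
E
python3 - <<'E'
from h import *
import pickle
ims=[]
for n in("scene","side","wrist"):
    d=optics.get_image(n);pickle.dump(d,open(f"{n}0.pkl","wb"))
    cv2.imwrite(f"pics/{n}0.png",d["image"][...,::-1])
    R=cv2.Rodrigues(np.array(d["rvec"],float))[0]; print(n,-R.T@np.array(d["tvec"]),R[2],(d["depth"]>0).mean())
print(telemetry.get_obs())
E
```

```text
pics
scene [-0.58677886  0.80645925  0.57211342] [ 0.77304851 -0.4959217  -0.39554731] 0.9957987467447916
side [-0.06721611 -1.01213931  0.66038442] [ 0.35085884  0.83353329 -0.42675559] 0.9687245686848959
wrist [0.62604435 0.06616384 0.37271664] [-0.00109788 -0.26468558 -0.96433414] 0.9955800374348959
{'t': 0.15, 'q': array([-1.19018689e-01,  5.32573464e-02,  1.61397931e+00,  2.47438516e-06,
        1.47599840e+00, -1.18998045e-01]), 'dq': array([ 8.61261412e-05, -1.77339843e-03, -3.60405378e-03,  5.13551468e-04,
       -7.70373432e-04,  1.64253316e-03]), 'effort': array([ 5.10442842e-04, -3.94241810e+01, -3.70721948e+01, -1.15854355e-04,
        4.61802789e-03,  5.00508997e-05]), 'tool_pos': array([6.24513737e-01, 4.75781403e-05, 2.30312686e-01]), 'tool_rot': array([-2.22055040e+00, -2.22050404e+00,  1.59105771e-03]), 'contact_force': array([-0.32150215,  0.11299371, -0.17003936]), 'wrist_torque': array([-0.02572994,  0.00966103, -0.00715323]), 'grip_force': 0.0, 'opening': 0.08552888670920387}
```

View pics/scene0.png

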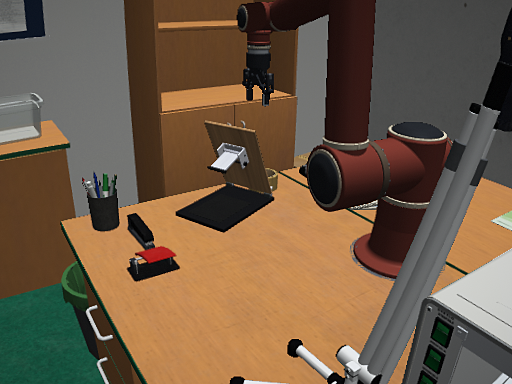

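View pics/side0.png

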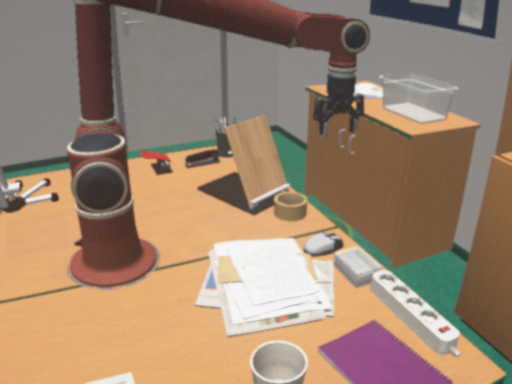

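The scene view shows the black base around (225,207), the board at (240,155), and the white leg with its cheeks around (228,158). The side view shows the board's display face at (256,160) and the tape roll at (290,206).

```bash
python3 - <<'E'
from h import *
import pickle
d=pickle.load(open("scene0.pkl","rb"));P=pts(d);I=d["image"].astype(int)
v,u=np.mgrid[:384,:512]
box=(u>165)&(u<280)&(v>115)&(v<235)
base=box&(I.max(-1)<60)&(abs(P[...,2]-.012)<.01)&(v>175)
n,l,st,_=cv2.connectedComponentsWithStats(base.astype(np.uint8));k=1+np.argmax(st[1:,4]);base=l==k
B=P[base];print("base n",base.sum(),np.median(B,0))
r=cv2.minAreaRect((B[:,:2]*1000).astype(np.float32));print("rect",r);print(cv2.boxPoints(r))
sat=I.max(-1)-I.min(-1)
wood=box&(sat>40)&(P[...,2]>.04)&(P[...,0]>.3)
W=P[wood];print("wood",wood.sum(),W.min(0),W.max(0))
c=np.median(W,0);
for _ in range(4):
    A=W[abs((W-c)@np.linalg.svd(W-c,full_matrices=False)[2][2])<.01] if _ else W
    c=A.mean(0);W=A
nrm=np.linalg.svd(W-c,full_matrices=False)[2][2];print("board plane",c,nrm,len(W),W.min(0),W.max(0))
leg=box&(sat<35)&(I.max(-1)>90)&(P[...,2]>.04)&(P[...,0]>.3)
L=P[leg];print("leg",leg.sum(),L.min(0),L.max(0))
cr=d["image"][110:240,160:290,::-1];cv2.imwrite("pics/crop0.png",cv2.resize(cr,None,fx=4.5,fy=4.5,interpolation=cv2.INTER_CUBIC))
w=pickle.load(open("wrist0.pkl","rb"));cv2.imwrite("pics/w0.png",w["image"][...,::-1])
E
```

```text
base n 2449 [0.42110899 0.24091743 0.01450409]
rect ((451.2622985839844, 220.3658447265625), (194.50836181640625, 271.6589050292969), 23.909278869628906)
[[307.3034  305.12344]
 [417.40393  56.77603]
 [595.2212  135.60825]
 [485.12067 383.95566]]
wood 263 [0.36625227 0.00154571 0.04014291] [1.35737762 0.25003016 0.2449664 ]
board plane [0.46431248 0.15980046 0.18148844] [-0.00594354 -0.73229559  0.68096097] 94 [0.37269807 0.01592142 0.04029899] [1.35737762 0.23089072 0.2449664 ]
leg 564 [0.40020678 0.02733998 0.04037201] [0.51767101 0.26916884 0.18414656]
```

View pics/crop0.png

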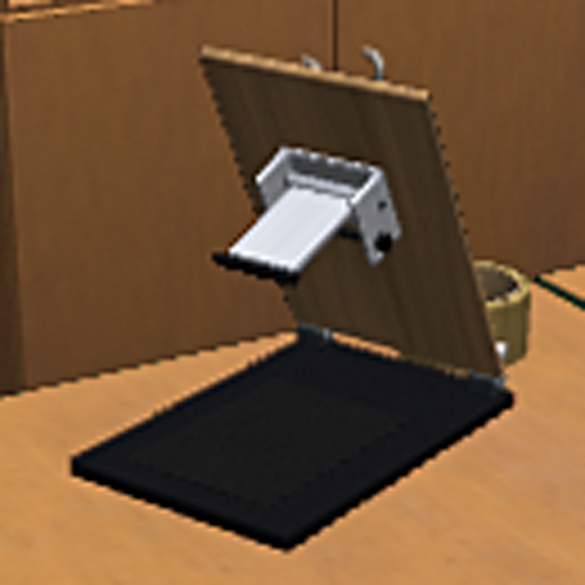

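View pics/w0.png

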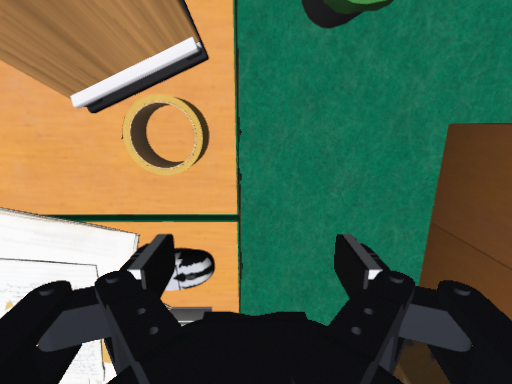

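The crop shows the base's top corners at about (72,460), (290,540) and (512,395). The board's free edge runs from (203,50) to (428,93), and the black foot from (215,258) to (297,275). The wrist view confirms the tape roll lies behind the hinge.

```bash
cat >> h.py <<'E'
def ray(d,u,v):
    K=np.array([[d["fx"],0,d["cx"]],[0,d["fy"],d["cy"]],[0,0,1.]])
    n=cv2.undistortPoints(np.array([[[u,v]]],float),K,np.array(d["dist_coeffs"])).ravel()
    R=cv2.Rodrigues(np.array(d["rvec"],float))[0]
    return -R.T@np.array(d["tvec"]), R.T@np.array([n[0],n[1],1])
def hit(d,u,v,p,n):
    o,r=ray(d,u,v); return o+r*((np.array(p)-o)@n)/(r@n)
E
python3 - <<'E'
from h import *
import pickle
d=pickle.load(open("scene0.pkl","rb"));P=pts(d)
f=lambda a,b:(160+a/4.5-.4,110+b/4.5-.4)
Z=np.array([0,0,1.])
c=[hit(d,*f(*q),[0,0,.012],Z) for q in((72,460),(290,543),(513,397))]
print(np.round(c,4),"width",np.linalg.norm(c[0]-c[1]),"len",np.linalg.norm(c[2]-c[1]))
e1=(c[2]-c[1])[:2]; e2=(c[0]-c[1])[:2]; a1=np.arctan2(e1[1],e1[0]); a2=np.arctan2(e2[1],e2[0]);print(a1,a2-np.pi/2,a2+np.pi/2)
# base axis x = e1 dir, y : c1->c0
cen=(c[0]+c[2])/2; 
th=a1; X=np.array([np.cos(th),np.sin(th),0]);Y=np.cross(Z,X);
O=cen.copy();O[2]=0;print("O",O,"X",X,"Y",Y)
for nm,q in dict(tl=(203,50),tr=(428,93),tm=(315,71),f0=(215,258),f1=(297,275),fm=(256,267)).items():
    p=hit(d,*f(*q),O+{'l':85,'r':-85}.get(nm[1],0)*.001*Y if nm[0]=='t' else O+{'0':.03,'1':-.03}.get(nm[1],0)*Y,Y)
    r=p-O; uu,vv=map(int,f(*q)); print(nm,"stand x,z",r@X,r[2],"world",p,"depthpt",np.round((P[uu*0+vv,uu]-O)@np.c_[X,Y,Z],3))
np.savez("st.npz",O=O,X=X,Y=Y)
E
```

```text
[[0.469  0.3678 0.012 ]
 [0.3083 0.3051 0.012 ]
 [0.4062 0.0813 0.012 ]] width 0.17255862123138097 len 0.2443206804203112
-1.1582649891160566 -1.1986687843488648 1.9429238692409283
O [0.43763653 0.22456317 0.        ] X [ 0.40092959 -0.91610887  0.        ] Y [ 0.91610887  0.40092959 -0.        ]
tl stand x,z 0.016411547843748393 0.24108203797975503 world [0.52208566 0.24360742 0.24108204] depthpt [ 0.735  0.681 -0.004]
tr stand x,z 0.011541704027783619 0.2433845404869257 world [0.36439469 0.1799107  0.24338454] depthpt [ 0.016 -0.08   0.242]
tm stand x,z 0.017899106135692636 0.24105738957087386 world [0.44481281 0.20816564 0.24105739] depthpt [ 0.014 -0.001  0.243]
f0 stand x,z -0.04376490701448826 0.13371996972718092 world [0.44757315 0.27668448 0.13371997] depthpt [-0.043  0.032  0.136]
f1 stand x,z -0.041613965536043296 0.13559152270091934 world [0.393469   0.25065821 0.13559152] depthpt [-0.038 -0.025  0.135]
fm stand x,z -0.04218766324720526 0.1341085678330977 world [0.42072225 0.26321166 0.13410857] depthpt [-0.041  0.002  0.136]
```

Sizes agree: board length 239.6 mm and leg 81.6 mm. That gives a board angle of about 1.16 rad and a leg angle of about 1.47 rad. I'll lift, shut the fingers, and go over to the open front.

```bash
cat > go.py <<'E'
# python3 go.py xs ys zs tiltdeg : rows numbers from measured pose to the target in stand frame
import sys
from h import *
from scipy.spatial.transform import Rotation as Ro
s=np.load("st.npz");O,X,Y=s["O"],s["X"],s["Y"];Z=np.array([0,0,1.])
o=telemetry.get_obs();R=Ro.from_rotvec(o["tool_rot"]).as_matrix();S=np.c_[X,Y,Z]
r=(o["tool_pos"]-O)@S; zt=R[:,2]@S
print("t",round(o["t"],2),"TCP stand",np.round(r,4),"tilt",np.degrees(np.arctan2(zt[0],-zt[2])).round(1),"zdir",zt.round(3),"F stand",(o["contact_force"]@S).round(2),"q",o["q"].round(2),"open",round(o["opening"],3))
if len(sys.argv)>4:
    a=[float(k) for k in sys.argv[1:5]];t=np.radians(a[3])
    z=np.sin(t)*X-np.cos(t)*Z;T=np.c_[np.cross(Y,z),Y,z]
    print("turn",(Ro.from_matrix(R.T@T).as_rotvec()/np.radians(30)).round(3),"shift",(R.T@(O+S@np.array(a[:3])-o["tool_pos"])/.3).round(3))
E
python3 -m pendant '[0,0,0,0,0,-0.2,0, 0,0,0,0,0,-0.4,0, 0,0,0,0,0,-0.6,0, 0,0,-0.2,0.1,-0.1,-0.65,0, 0,0,-0.4,0.25,-0.25,-0.65,0, 0,0,-0.6,0.4,-0.4,-0.65,0, 0,0,-0.79,0.55,-0.55,-0.65,0, 0,0,-0.79,0.7,-0.7,-0.65,0, 0,0,-0.79,0.85,-0.8,-0.65,0, 0,0,-0.79,1,-0.83,-0.65,0, 0,0,-0.79,1,-0.83,-0.65,0]' && python3 go.py -.16 0 .36 45
```

```text
t: 1.52
tool_pos: [0.3746, 0.302, 0.4257]
tool_rot: [-1.711, -2.634, 0.001]
contact_force: [-0.2, -0.4, 0.3]
opening: -0.0001
grip_force: 0.0
t 1.52 TCP stand [-0.0962 -0.0267  0.4257] tilt -0.0 zdir [-0.    -0.001 -1.   ] F stand [ 0.27 -0.33  0.3 ] q [ 0.52 -0.33  1.64  0.    1.83  0.11] open -0.0
turn [ 0.003 -1.5    0.012] shift [0.212 0.09  0.219]
```

```bash
python3 -m pendant '[0,-0.2,0,0.07,0.03,0.05,0, 0,-0.4,0,0.14,0.06,0.1,0, 0,-0.6,0,0.21,0.09,0.15,0, 0,-0.8,0,0.21,0.09,0.2,0, 0,-1,0,0.21,0.09,0.22,0, 0,-1,0,0.21,0.09,0.22,0, 0,-1,0,0.21,0.09,0.22,0]' && python3 go.py -.16 0 .30 45
```

```text
t: 2.4
tool_pos: [0.376, 0.368, 0.361]
tool_rot: [1.466, 2.241, -0.391]
contact_force: [0.4, 0.1, -0.2]
opening: -0.0001
grip_force: 0.0
t 2.4 TCP stand [-0.1562  0.001   0.361 ] tilt 29.9 zdir [ 0.499  0.001 -0.867] F stand [ 0.11  0.43 -0.23] q [ 0.87 -0.07  1.58 -0.48  1.84  0.38] open -0.0
turn [ 0.001 -0.503 -0.001] shift [ 0.112 -0.004  0.17 ]
```

```bash
python3 -m pendant '[0,-0.25,0,0.05,0,0.08,0, 0,-0.5,0,0.11,0,0.17,0, 0,-0.5,0,0.11,0,0.17,0, 0,-0.5,0,0.11,0,0.17,0]' && python3 go.py -.045 0 .18 45 && python3 - <<'E'
from h import *
d=optics.get_image("wrist");cv2.imwrite("pics/w1.png",d["image"][...,::-1])
E
```

```text
t: 2.9
tool_pos: [0.3751, 0.3713, 0.302]
tool_rot: [1.331, 2.033, -0.546]
contact_force: [-0.7, -0.2, 0.9]
opening: 0.0001
grip_force: 0.0
t 2.9 TCP stand [-0.1595  0.0015  0.302 ] tilt 44.8 zdir [ 0.705  0.002 -0.709] F stand [-0.09 -0.76  0.88] q [ 0.96  0.06  1.62 -0.68  1.86  0.49] open 0.0
turn [ 0.004 -0.005 -0.005] shift [ 0.016 -0.006  0.558]
```

View pics/w1.png

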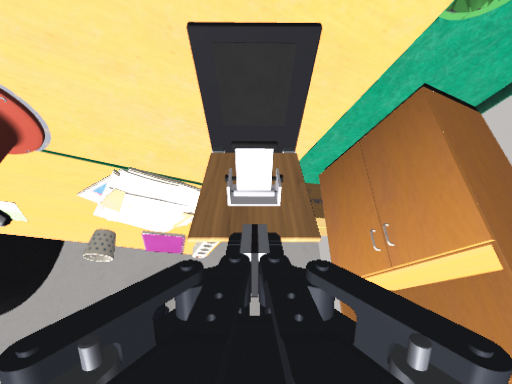

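The wrist view shows the shut fingers at column 254, in line with the leg at about (253,172). I'll move in along the tool axis.

```bash
python3 -m pendant '[0,0,0,0,0,0.15,0, 0,0,0,0.01,0,0.3,0, 0,0,0,0.015,0,0.45,0, 0,0,0,0.015,0,0.52,0, 0,0,0,0.015,0,0.55,0, 0,0,0,0.015,0,0.55,0]' && python3 go.py -.025 0 .155 45
```

```text
t: 3.7
tool_pos: [0.4204, 0.268, 0.1811]
tool_rot: [1.329, 2.032, -0.547]
contact_force: [-0.3, 0.0, 0.1]
opening: -0.0002
grip_force: 0.0
t 3.7 TCP stand [-0.0467  0.0016  0.1811] tilt 44.9 zdir [ 0.706  0.002 -0.708] F stand [-0.13 -0.25  0.07] q [ 0.79  0.03  1.87 -0.72  1.59  0.49] open -0.0
turn [ 0.004 -0.002 -0.002] shift [ 0.01  -0.006  0.113]
```

```bash
python3 -m pendant '[0,0,0,0,0,0.07,0, 0,0,0,-0.005,0,0.12,0, 0,0,0,-0.005,0,0.145,0, 0,0,0,0.005,0,0.165,0, 0,0,0,0.017,0,0.186,0, 0,0,0,0.023,0,0.21,0, 0,0,0,0.028,0,0.236,0, 0,0,0,0.028,0,0.236,0]' && python3 go.py 0.005 0 .118 45 && python3 - <<'E'
from h import *
d=optics.get_image("scene");cv2.imwrite("pics/c1.png",cv2.resize(d["image"][110:240,160:290,::-1],None,fx=4.5,fy=4.5,interpolation=cv2.INTER_CUBIC))
E
```

```text
t: 4.7
tool_pos: [0.4374, 0.2266, 0.1231]
tool_rot: [1.327, 2.033, -0.551]
contact_force: [-0.1, 0.6, -0.1]
opening: 0.0003
grip_force: 0.0
t 4.7 TCP stand [-0.0019  0.0005  0.1231] tilt 45.0 zdir [ 0.707 -0.    -0.707] F stand [-0.58  0.1  -0.08] q [ 0.71  0.06  1.95 -0.75  1.46  0.51] open 0.0
turn [-0.     0.001  0.003] shift [-0.004 -0.002  0.028]
```

View pics/c1.png

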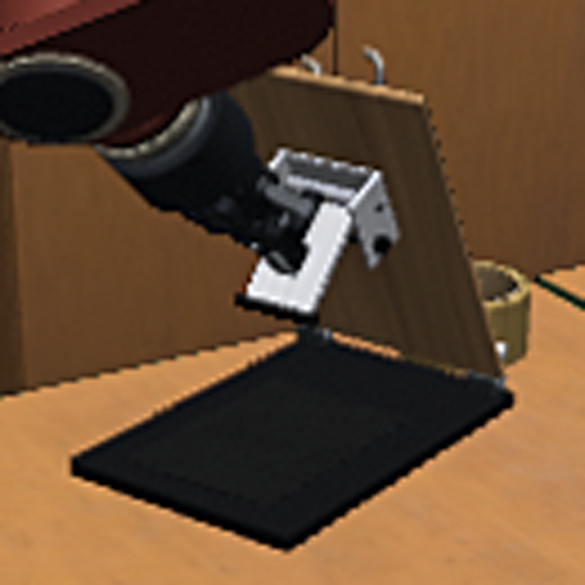

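The fingers at about (290,245) press the leg, the foot is down at (280,308), and the board has not moved. I'll continue towards the stop in small steps.

```bash
python3 -m pendant '[0,0,0,0,0,0.01,0, 0,0,0,-0.002,0,0.02,0, 0,0,0,-0.004,0,0.03,0, 0,0,0,-0.005,0,0.035,0, 0,0,0,-0.005,0,0.035,0]' && python3 go.py 0.009 0 .115 45
```

```text
t: 5.38
tool_pos: [0.4409, 0.219, 0.1174]
tool_rot: [1.328, 2.032, -0.551]
contact_force: [0.2, 0.1, 0.3]
opening: 0.0002
grip_force: 0.1
t 5.38 TCP stand [0.0064 0.0008 0.1174] tilt 45.0 zdir [ 0.707  0.    -0.707] F stand [0.04 0.24 0.26] q [ 0.7   0.06  1.96 -0.75  1.45  0.51] open 0.0
turn [0.001 0.001 0.001] shift [-0.    -0.003  0.012]
```

```bash
for i in 1; do :; done; python3 -m pendant '[0,0,0,-0.002,0,0.005,0, 0,0,0,-0.004,0,0.01,0, 0,0,0,-0.004,0,0.01,0]' && python3 go.py; python3 -m pendant '[0,0,0,-0.002,0,0.005,0, 0,0,0,-0.004,0,0.01,0, 0,0,0,-0.004,0,0.01,0]' && python3 go.py
```

```text
t: 5.75
tool_pos: [0.4421, 0.2163, 0.1161]
tool_rot: [1.328, 2.032, -0.55]
contact_force: [-0.8, 0.5, 0.3]
opening: 0.0
grip_force: 0.2
t 5.75 TCP stand [0.0093 0.0008 0.1161] tilt 45.0 zdir [ 0.707  0.    -0.707] F stand [-0.79 -0.5   0.33] q [ 0.69  0.06  1.96 -0.76  1.44  0.51] open 0.0
t: 6.12
tool_pos: [0.4433, 0.2136, 0.1148]
tool_rot: [1.328, 2.032, -0.55]
contact_force: [-0.5, 0.1, -0.2]
opening: -0.0002
grip_force: 0.2
t 6.12 TCP stand [0.0123 0.0008 0.1148] tilt 45.0 zdir [ 0.707  0.001 -0.707] F stand [-0.28 -0.41 -0.16] q [ 0.69  0.06  1.96 -0.76  1.44  0.51] open -0.0
```

```bash
python3 -m pendant '[0,0,0,-0.002,0,0.005,0, 0,0,0,-0.004,0,0.01,0, 0,0,0,-0.004,0,0.01,0]' && python3 go.py; python3 - <<'E'
from h import *
d=optics.get_image("scene");cv2.imwrite("pics/c2.png",cv2.resize(d["image"][110:240,160:290,::-1],None,fx=4.5,fy=4.5,interpolation=cv2.INTER_CUBIC))
E
```

```text
t: 6.5
tool_pos: [0.4441, 0.2122, 0.1141]
tool_rot: [1.329, 2.034, -0.548]
contact_force: [-6.0, 6.6, 3.4]
opening: -0.0001
grip_force: 4.8
t 6.5 TCP stand [0.0139 0.001  0.1141] tilt 44.9 zdir [ 0.705  0.001 -0.709] F stand [-8.5  -2.87  3.4 ] q [ 0.68  0.05  1.97 -0.76  1.43  0.5 ] open -0.0
```

View pics/c2.png

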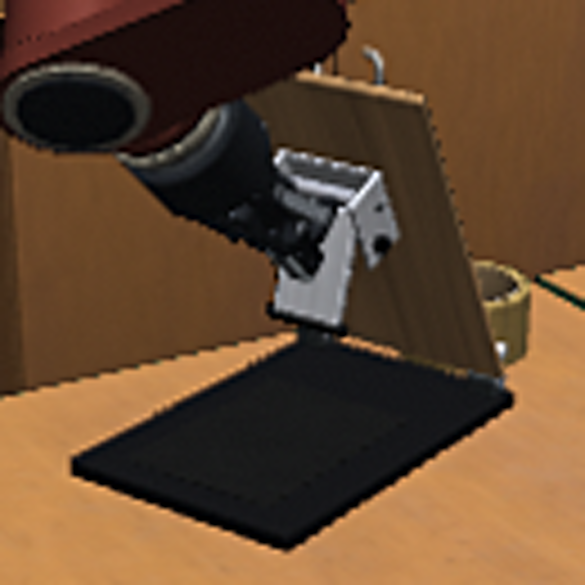

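The force rose from about 0 to 9.5 N within 1.5 mm, with the foot at (307,322) in the crop, so the leg is against its stop and the board is still up. I'll hold briefly, check the leg angle, then back out.

```bash
python3 -m pendant '[0,0,0,0,0,0.002,0, 0,0,0,0,0,0.002,0, 0,0,0,0,0,0.002,0]' && python3 go.py && python3 - <<'E'
from h import *
d=optics.get_image("scene");s=np.load("st.npz");O,X,Y=s["O"],s["X"],s["Y"]
f=lambda a,b:(160+a/4.5-.4,110+b/4.5-.4)
def q(a,b,y):
    r=hit(d,*f(a,b),O+y*Y,Y)-O;return np.array([r@X,r[2]])
F=q(307,321,0);T=q(427,98,-.085);print("foot",F,"edge",T)
h=np.array([.11,.022]);v=T-h;th=np.arctan2(v[1],-v[0]);b=np.array([-np.cos(th),np.sin(th)]);n=np.array([-np.sin(th),-np.cos(th)])
p=h+.155*b+.014*n;l=F-p;print("theta",th,"len",np.hypot(*l),"phi",np.arctan2(l@n,l@b))
E
```

```text
t: 6.92
tool_pos: [0.4442, 0.2122, 0.114]
tool_rot: [1.33, 2.034, -0.548]
contact_force: [-7.7, 8.1, 4.8]
opening: -0.0
grip_force: 6.1
t 6.92 TCP stand [0.014 0.001 0.114] tilt 44.9 zdir [ 0.705  0.001 -0.709] F stand [-10.49  -3.86   4.8 ] q [ 0.68  0.05  1.97 -0.76  1.43  0.5 ] open -0.0
foot [0.00848522 0.08228565] edge [0.01057857 0.24062791]
theta 1.1439978676590388 len 0.07894759688194082 phi 2.3978245728979655
```

The leg angle measures 2.40 rad, within the stop range. I'll back out.

```bash
python3 -m pendant '[0,0,0,0.003,0,-0.02,0, 0,0,0,0.003,0,-0.07,0, 0,0,0,0,0,-0.2,0, 0,0,0,-0.01,0,-0.4,0, 0,0,0,-0.02,0,-0.6,0, 0,0,0,-0.05,0,-0.75,0, 0,0.3,0,-0.15,0,-0.85,0, 0,0.6,0,-0.25,0,-0.9,0, 0,0.9,0,-0.3,0,-0.9,0, 0,1,0,-0.3,0,-0.9,0, 0,1,0,-0.3,0,-0.9,0]' && python3 go.py .1 0 .43 0
```

```text
t: 8.35
tool_pos: [0.3939, 0.3265, 0.3692]
tool_rot: [1.596, 2.438, -0.208]
contact_force: [-0.6, 0.6, -0.4]
opening: -0.0002
grip_force: 0.0
t 8.35 TCP stand [-0.111   0.0008  0.3692] tilt 15.0 zdir [ 0.259  0.002 -0.966] F stand [-0.79 -0.32 -0.43] q [ 0.68 -0.2   1.65 -0.26  1.76  0.23] open -0.0
turn [ 0.004  0.5   -0.002] shift [-0.732 -0.002 -0.014]
```

```bash
python3 -m pendant '[0,0.2,0,-0.05,0,-0.15,0, 0,0.4,0,-0.2,0,-0.15,0, 0,0.5,0,-0.4,0,-0.1,0, 0,0.5,0,-0.6,0,-0.05,0, 0,0.5,0,-0.73,0,-0.014,0, 0,0.5,0,-0.73,0,-0.014,0]' && python3 go.py .09 0 .2 0
```

```text
t: 9.1
tool_pos: [0.4786, 0.1329, 0.4273]
tool_rot: [-1.722, -2.626, 0.004]
contact_force: [0.1, 0.6, 0.2]
opening: 0.0003
grip_force: 0.0
t 9.1 TCP stand [0.1004 0.0008 0.4273] tilt 0.0 zdir [ 0.    -0.003 -1.   ] F stand [-0.54  0.35  0.24] q [ 0.12 -0.29  1.61 -0.    1.83 -0.29] open 0.0
turn [-0.006  0.001 -0.004] shift [ 0.035 -0.     0.758]
```

```bash
python3 -m pendant '[0,0,0,0.035,0,0.2,0, 0,0,0,0.035,0,0.4,0, 0,0,0,0.035,0,0.6,0, 0,0,0,0.035,0,0.72,0, 0,0,0,0.035,0,0.76,0, 0,0,0,0.08,0,0.76,0, 0,0,0,0.13,0,0.76,0, 0,0,0,0.16,0,0.76,0, 0,0,0,0.18,0,0.76,0, 0,0,0,0.2,0,0.76,0, 0,0,0,0.22,0,0.76,0]' && python3 go.py -.015 0 .195 0
```

```text
t: 10.48
tool_pos: [0.4515, 0.1952, 0.2005]
tool_rot: [1.718, 2.63, -0.0]
contact_force: [-0.7, -0.1, 0.0]
opening: -0.0002
grip_force: 0.1
t 10.47 TCP stand [0.0325 0.0009 0.2005] tilt 0.0 zdir [ 0.  0. -1.] F stand [-0.2  -0.69  0.02] q [ 0.26 -0.25  1.95 -0.    1.45 -0.16] open -0.0
turn [0.    0.    0.001] shift [ 0.158 -0.003  0.018]
```

```bash
python3 -m pendant '[0,0,0,0.02,0,0,0, 0,0,0,0.04,0,0,0, 0,0,0,0.06,0,0.005,0, 0,0,0,0.08,0,0.01,0, 0,0,0,0.1,0,0.014,0, 0,0,0,0.12,0,0.018,0, 0,0,0,0.14,0,0.022,0, 0,0,0,0.16,0,0.026,0]' && python3 go.py && python3 - <<'E'
from h import *
d=optics.get_image("scene");cv2.imwrite("pics/c3.png",cv2.resize(d["image"][110:240,160:290,::-1],None,fx=4.5,fy=4.5,interpolation=cv2.INTER_CUBIC))
E
```

```text
t: 11.48
tool_pos: [0.4321, 0.2393, 0.1926]
tool_rot: [1.718, 2.63, 0.0]
contact_force: [0.5, 0.3, 0.0]
opening: -0.0
grip_force: 0.0
t 11.47 TCP stand [-0.0157  0.0009  0.1926] tilt 0.0 zdir [ 0.  0. -1.] F stand [-0.09  0.54  0.02] q [ 0.36 -0.24  1.95 -0.    1.43 -0.06] open -0.0
```

View pics/c3.png

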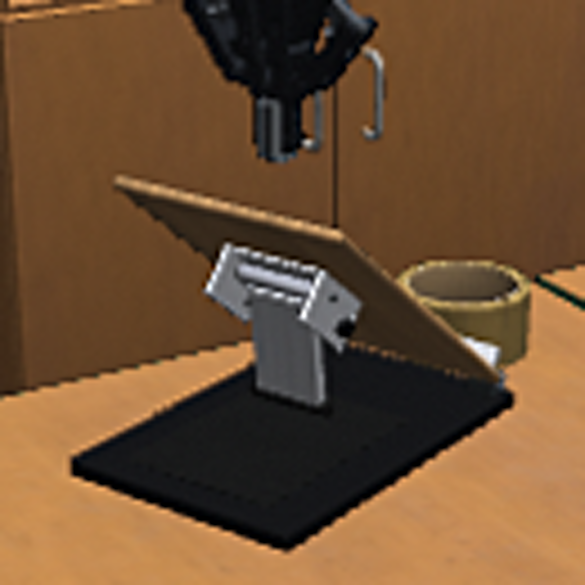

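The board has sunk onto the leg, with its foot standing on the base at (290,402) and the gripper clear above. I'll raise the arm, let it settle, and check the angles.

```bash
python3 -m pendant '[0,0,0,0,0,-0.15,0, 0,0,0,0,0,-0.35,0, 0,0,0,0,0,-0.5,0, 0,0,0,0,0,-0.6,0, 0,0,0,0,0,-0.6,0, 0,0,0,0,0,-0.6,0, 0,0,0,0,0,-0.6,0, 0,0,0,0,0,-0.6,0]' && python3 - <<'E'
from h import *
d=optics.get_image("scene");s=np.load("st.npz");O,X,Y=s["O"],s["X"],s["Y"]
cv2.imwrite("pics/c4.png",cv2.resize(d["image"][110:240,160:290,::-1],None,fx=4.5,fy=4.5,interpolation=cv2.INTER_CUBIC))
f=lambda a,b:(160+a/4.5-.4,110+b/4.5-.4)
def q(a,b,y):
    r=hit(d,*f(a,b),O+y*Y,Y)-O;return np.array([r@X,r[2]])
h=np.array([.11,.022])
for y,a,b in((.085,117,180),(-.085,340,234)):
    v=q(a,b,y)-h;print("theta",np.arctan2(v[1],-v[0]),np.hypot(*v))
print("foot",q(290,400,0))
E
```

```text
t: 12.52
tool_pos: [0.4319, 0.2388, 0.3711]
tool_rot: [-1.717, -2.629, 0.003]
contact_force: [0.2, 0.8, 0.8]
opening: 0.0003
grip_force: 0.0
theta 0.724009294596804 0.23706744193425494
theta 0.7152047234074099 0.24531253754780033
foot [-0.00994955  0.03496982]
```

View pics/c4.png

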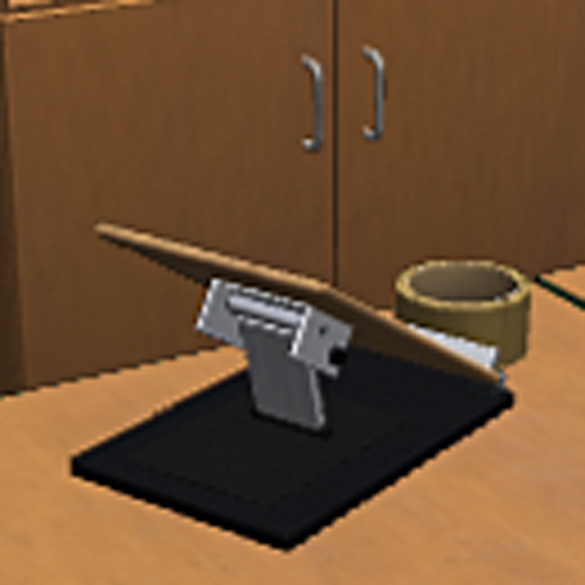

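It was still sinking in the previous picture. The edge corners are now at (97,228) and (325,287), and the foot is near (290,430). I'll let it settle fully.

```bash
python3 -m pendant '[0,0,0,0,0,-0.05,0, 0,0,0,0,0,-0.05,0, 0,0,0,0,0,-0.05,0, 0,0,0,0,0,-0.05,0, 0,0,0,0,0,-0.05,0, 0,0,0,0,0,-0.05,0, 0,0,0,0,0,-0.05,0, 0,0,0,0,0,-0.05,0, 0,0,0,0,0,-0.05,0, 0,0,0,0,0,-0.05,0, 0,0,0,0,0,-0.05,0, 0,0,0,0,0,-0.05,0]' && python3 - <<'E'
from h import *
a=optics.get_image("scene")["image"][110:240,160:290]
c4=cv2.resize(cv2.imread("pics/c4.png"),(130,130),interpolation=cv2.INTER_AREA)[...,::-1]
cv2.imwrite("pics/c5.png",cv2.resize(a[...,::-1],None,fx=4.5,fy=4.5,interpolation=cv2.INTER_CUBIC))
print("change vs c4",(abs(a.astype(int)-c4).max(-1)>50).sum())
E
```

```text
t: 14.08
tool_pos: [0.4323, 0.2389, 0.3877]
tool_rot: [1.718, 2.63, 0.0]
contact_force: [-0.2, 1.2, -0.4]
opening: 0.0002
grip_force: 0.0
change vs c4 0
```

View pics/c5.png

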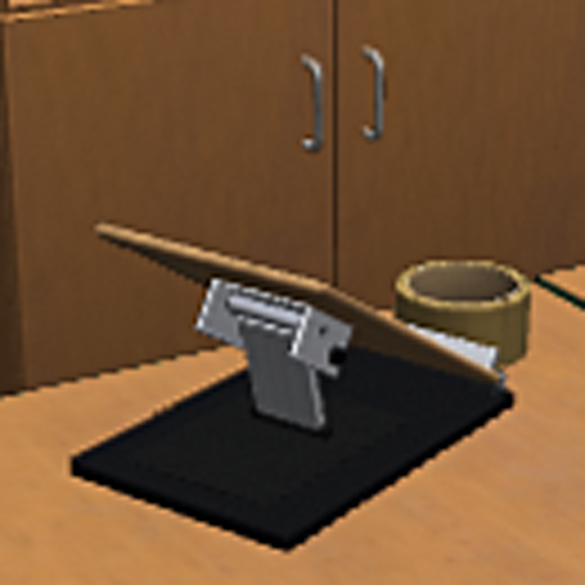

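Nothing has changed in 1.5 s: the board is still, edge corners at (97,228) and (325,287). I'll check the angles numerically, then hand in if they fit.

```bash
python3 - <<'E'
from h import *
d=optics.get_image("scene");s=np.load("st.npz");O,X,Y=s["O"],s["X"],s["Y"]
f=lambda a,b:(160+a/4.5-.4,110+b/4.5-.4)
def q(a,b,y):
    r=hit(d,*f(a,b),O+y*Y,Y)-O;return np.array([r@X,r[2]])
h=np.array([.11,.022]);t=[]
for y,a,b in((.085,97,228),(-.085,326,288)):
    v=q(a,b,y)-h;t.append(np.arctan2(v[1],-v[0]));print("theta",t[-1],np.hypot(*v))
F=q(289,425,0);th=np.mean(t);b=np.array([-np.cos(th),np.sin(th)]);n=np.array([-np.sin(th),-np.cos(th)])
p=h+.155*b+.014*n;l=F-p;phi=np.arctan2(l@n,l@b);print("foot",F,"len",np.hypot(*l),"phi",phi)
if .45<th<.69 and phi>2.3: print("finish",ctrl.finish_job())
E
```

```text
theta 0.5905654861272813 0.23736489900623012
theta 0.5906090493092904 0.23895450503448198
foot [-0.01127604  0.01816536] len 0.07998773410231735 phi 2.3534030161138486
the job is handed in; nothing more can be done
finish None
```

The job is handed in: the leg was pressed against its stop at about 12 N, the board now rests still on it at about 0.59 rad with the foot standing on the base, and nothing else was touched as far as I saw (no final check was made of the mouse and stapler).

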